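Nest the empty parts pots without jamming them

ROBOT

A 6-joint arm with a two-finger parallel gripper is mounted at the origin on the work surface. World frame = base frame: x ahead of the robot, y to its left, z up, the work surface at z = 0. Lengths are in m, angles in rad, forces in N, time in s.
With the tool pointing down it reaches from about 0.35 to 0.8 m from the base axis. Payload 7.3 kg.
Tool frame: the origin (TCP) lies at the centre of the arm's flange, where the gripper is bolted on; the fingertips stand robot.tip_reach ahead of it and the grasp point (between the pads) lies 155 mm ahead of it (robot.tip_reach is the distance from the TCP to the fingertips, in m); z points along the fingers, y is the line along which they close (so a half turn about z gives the same grasp; the last joint's range is limited). The gripper opens to 85 mm and grips with 20 to 120 N. Pads are 22 mm wide; open, the fingers measure 114 mm over their backs; the gripper's body (76 mm by 85 mm) begins 54 mm behind the grasp point. The pads swing forward as they close: fully open they stand 13 mm farther back than shut.
Start: joints at [1.068, 0.342, 1.524, -0, 1.275, -0.146], TCP at [0.183, 0.492, 0.405] pointing down, gripper open.
Joint ranges: [-2.53, 2.53], [-0.77, 2.02], [0.04, 2.7], [-1, 4.14], [0.28, 2.66], [-3.11, 3.11]. Speed limits (rad/s): [2.57, 2.57, 3.14, 3.14, 3.14, 3.14].

INTERFACE

Orientations are given as a unit quaternion [w, x, y, z].
In Python, from station import robot, get_image gives the robot as it stands. The module is installed in compiled form; this text tells all that it offers.
- The arm moves only by the tool carry_out, never from a script. Its argument "plan" is a list of rows, each a list of 7 numbers: the shift along the world's x, y, z in mm, then the turn, a rotation vector about the world's x, y, z in rad, then the closure in counts, from 0 (fully open) to 255 (shut). In form: [[dx, dy, dz, ax, ay, az, jaw], ...]. A call has 1 to 12 rows; each row shifts and turns the commanded pose from where the row before left it; what a row does not reach is not made up. A row lasts 1/12 s, in which the tool goes at most 41.7 mm and 7.16 degrees, less where a joint would pass 70% of its speed; a pose out of reach is approached as far as the arm can. A call with a gripper value outside its range is refused whole. The fingers move at their own pace and stop on an object; "squeeze" is the grip in N (left out, the last holds). Time passes only in rows, so rows that do not move let the fingers close. It gives the time, the measured TCP pose, the force, the opening and the grip force at its end, in the units of the state.
- robot.get_state(): the state, without advancing time (a new reading comes with each control period).
- get_image(name): name is "scene" or "top"; returns a dict with "img" (400x640x3 uint8, red, green, blue), "depth" (400x640 float32, m along the optical axis (not along the pixel's ray), 0 where there is no reading), "mtx" (3x3 intrinsics, pixels), "k1" (the pictures are not rectified: a ray, as slopes to the right and down, at radius r is drawn at 1 + k1 r^2 times it, then the intrinsics apply), "rvec" (rotation vector, rad) and "tvec" (3), from world to camera coordinates, as OpenCV has them. Camera axes: x right, y down, z forward; pixel columns grow to the right and rows downward; lengths in m; the calibration is good to about 2 mm. A picture is of the moment at which its call begins.
- robot.close_job(): hands the job in; it is judged then, once.
The state is a dict: "time": time; "joint_positions": joint angles; "joint_velocities": joint speeds; "tau": joint torques, N m; "position": TCP position; "eef_rot": TCP orientation; "force": force on the tool from outside, world axes, zero at the start; "wrist_torque": the same for the moment, N m; "grip_width": finger opening in m; "grasp_force": force on a finger pad.
Only numpy, scipy, OpenCV 4.12 (cv2) and the standard library are available. Lean on these libraries where they do the work, as an engineer would, in place of code of your own. Each camera call takes 0.05 s, during which the arm holds its last target. There are 200 camera calls.

TASK

Clear the empty parts pots away by nesting them: the medium one into the big one where it stands, the small one into the medium and the tiny one into the small. Set each in upright and press it lightly until the grey line round it is level with the rim of the pot outside it: higher it is still loose, deeper it wedges and jams. Do not drop them, and leave the big pot, the pot of screws and everything else standing where they are.

Things in the scene. Friction and masses are not known exactly. Their poses are not given: they have to be found in the camera images.
- big_mid (a point): white soft polythene pot, empty, open at the top, the widest and tallest. Straight band 26 mm high under the rim, below it the body tapers in by 0.12 mm of radius per mm; wall 4.5 mm, floor 5 mm, as for all these pots. Thin grey line round it 34 mm below the rim. Band 74 mm across outside, height 110 mm, inside 65 mm across at the rim. The point is its centre, half-way up; z is its axis, up.
- medium_mid (a point): the second largest pot, same shape, grey line 34 mm below its rim. In the big pot it first touches with its rim about 40 mm above the big pot's rim; from there a push of about 5 N spreads the soft walls and brings the line level, 10 N is too deep; friction holds it. So for each next pot. Band 68 mm across outside, height 95 mm, inside 59 mm across at the rim. The point is its centre, half-way up; z is its axis, up.
- small_mid (a point): the third largest pot, same shape, grey line 34 mm below its rim. Band 62 mm across outside, height 80 mm, inside 53 mm across at the rim. The point is its centre, half-way up; z is its axis, up.
- tiny_mid (a point): the smallest pot, same shape, grey line 34 mm below its rim. Band 56 mm across outside, height 65 mm, inside 47 mm across at the rim. The point is its centre, half-way up; z is its axis, up.
- screw_pot_mid (a point): a further white pot of the same kind without a line, 62 mm across and 80 mm high, in use: full of steel screws to 20 mm below its rim. Stands about 80 to 90 mm from the big pot, centre to centre. The point is its centre, half-way up
- bottle: clear plastic bottle, diameter 52 mm, height 110 mm, standing some 80 mm from the medium pot, centre to centre. Origin at the centre of its underside
- solder_reel: reel of solder standing on end, black flanges, diameter 60 mm, height 68 mm, some 80 mm from the small pot, centre to centre. Origin at the centre of its underside
- meter: black and grey hand-held multimeter lying flat, 150 x 75 x 36 mm, long side along its x. Origin at the centre of its underside
- wheel_stand: fixed wheel stand amid the work: plywood base 150 x 150 x 12 mm, two black uprights (42 mm in x, 18 mm in y, 50 mm either side in y) to 200 mm high, between them a tyre of 140 mm diameter, axle along y 105 mm up, white knobs out to 80 mm either side. Origin at the centre of its underside

How it is judged:
By the outcome, as a careful person would: the job done as asked, in the order asked, and still so for the second after the job is handed in, with the robot touching nothing.
It also fails if it takes over 72 s, if anything falls off the work surface, if the arm or the gripper's body presses on something with over 40 N, if the wrist force passes 120 N, or if a joint passes its speed limit or range.

## Working session

There is one attempt and no reset: what is moved stays moved. The work goes in short steps, Python scripts to look and compute and a tool call to move; the robot and the scene stay as the last step left them, time stands still between calls to the robot, and variables do not carry over. Pictures are saved under pics/ and viewed, at most 10 in all, crops included, and the job is handed in when it is done.

Besides the shell and the picture viewer there is one more tool, called after "Call:" by a JSON object that holds its "fn" and its "kwargs", one argument or row to a line. carry_out: Moves the arm, as the interface text tells. Its arguments: {"type":"object","properties":{"plan":{"type":"array","items":{"type":"array","items":{"type":"number"}}},"squeeze":{"type":"number"}},"required":["plan"]}

```bash
mkdir -p pics; cat > h.py <<'E'
import numpy as np, cv2
from station import robot, get_image
def world(d):
    K=d['mtx'];h,w=d['depth'].shape
    R=cv2.Rodrigues(np.array(d['rvec'],float))[0];t=np.array(d['tvec'],float).ravel()
    u,v=np.meshgrid(np.arange(w),np.arange(h))
    p=np.stack([u,v],-1).reshape(-1,1,2).astype(float)
    s=cv2.undistortPoints(p,np.array(K,float),np.array([d['k1'],0,0,0.])).reshape(h,w,2)
    z=d['depth'][...,None]
    c=np.concatenate([s*z,z],-1)
    P=(c-t)@R
    P[d['depth']<=0]=np.nan
    return P, -R.T@t
E
python3 - <<'E'
from h import *
print(robot.tip_reach, robot.get_state())
for n in('scene','top'):
    d=get_image(n); np.savez('pics/%s0.npz'%n,**d); cv2.imwrite('pics/%s0.png'%n,d['img'][...,::-1])
    P,c=world(d); print(n,c,d['k1'],d['mtx'][0][0],np.nanmin(P,(0,1)),np.nanmax(P,(0,1)))
E
```

```text
0.1734 {'time': 0.0, 'joint_positions': array([ 1.06799065e+00,  3.42696286e-01,  1.52502010e+00, -3.07881626e-05,
        1.27540846e+00, -1.46004748e-01]), 'joint_velocities': array([ 8.31726683e-04,  1.05307172e-03, -7.99220166e-04,  7.08203310e-04,
       -1.49151939e-03, -2.14067254e-05]), 'tau': array([ 6.17762635e-04, -4.33670926e+01, -2.46020508e+01, -1.63729510e-04,
        7.72321218e-03,  6.85769479e-06]), 'position': array([0.18328693, 0.49181378, 0.40403841]), 'eef_rot': array([-2.30233382e-04,  1.77451180e-01,  9.84129306e-01, -7.30829900e-04]), 'force': array([ 0.40215996, -0.22538269, -0.642538  ]), 'wrist_torque': array([-0.03703351,  0.05425808, -0.00408056]), 'grasp_force': 0.0, 'grip_width': 0.08505090165777088}
scene [ 1.29434145 -0.01424893  1.22643561] -0.1367333049382445 503.24171225516164 [-1.32405309 -1.61091219 -0.77574728] [0.96362395 1.47074211 0.57798478]
top [0.34896572 0.0180695  1.13831383] -0.06884037722549581 394.0653753987022 [-0.13127278 -1.60646106 -0.77134427] [1.86601134 1.81180152 0.62572685]
```

View pics/scene0.png

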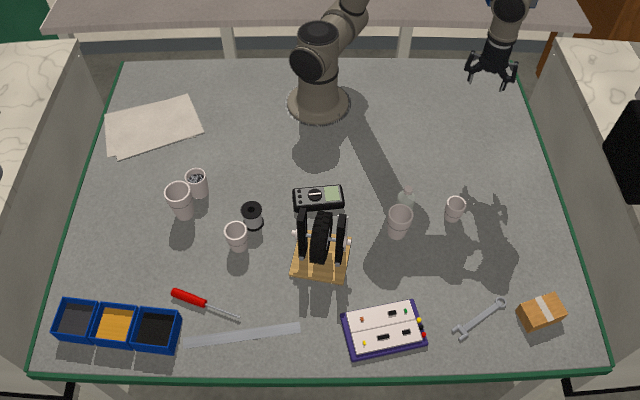

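View pics/top0.png

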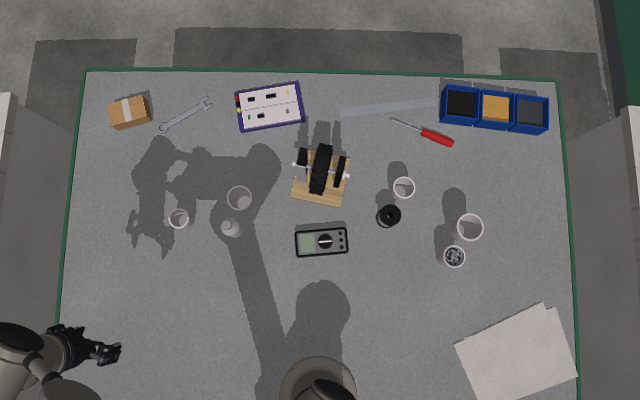

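```bash
cat >> h.py <<'E'
def circ(xy):
    A=np.c_[2*xy,np.ones(len(xy))];s=np.linalg.lstsq(A,(xy**2).sum(1),rcond=None)[0]
    return s[:2],np.sqrt(s[2]+s[:2]@s[:2])
def rim(P,c,z,r,dz=.006,it=6):
    """centre of the outer-rim ring at height z near c; mid-wall radius r"""
    c=np.array(c,float)
    Q=P[np.abs(P[...,2]-z)<dz]
    Q=Q[np.linalg.norm(Q[:,:2]-c,axis=1)<r+.025]
    for _ in range(it):
        if len(Q)<8: return c,0,0,0
        c,rr=circ(Q[:,:2]); e=np.abs(np.linalg.norm(Q[:,:2]-c,axis=1)-rr)
        Q=Q[e<max(.003,2*e.std())]
    return c,rr,np.median(Q[:,2]),len(Q)
E
python3 - <<'E'
from h import *
D={n:dict(np.load('pics/%s0.npz'%n)) for n in('scene','top')}
W={n:world(D[n])[0] for n in D}
px={'big':(470,227,.110,37),'screw':(454,257,.08,31),'small':(404,188,.08,31),'medium':(239,198,.095,34),'tiny':(179,218,.065,28)}
for k,(u,v,z,r) in px.items():
    w=W['top'][v-12:v+13,u-12:u+13].reshape(-1,3); c0=np.nanmedian(w,0)[:2]
    for n in W:
        c,rr,zz,m=rim(W[n],c0,z,r/1000)
        print(k,n,c.round(4),round(float(rr),4),round(float(zz),4),m, 'mx',np.nanmax(w[:,2]).round(3))
for k,(u,v,s) in {'bottle':(230,228,10),'reel':(388,216,8),'stand':(320,175,35),'meter':(321,240,25)}.items():
    w=W['top'][v-s:v+s+1,u-s:u+s+1].reshape(-1,3); w=w[w[:,2]>.02]
    print(k,len(w),np.median(w,0).round(3),w.min(0).round(3),w.max(0).round(3))
E
```

```text
big scene [ 0.464  -0.3974] 0.0347 0.1098 145 mx 0.115
big top [ 0.4612 -0.3962] 0.0354 0.1102 175 mx 0.115
screw scene [ 0.3868 -0.3633] 0.03 0.0791 81 mx 0.087
screw top [ 0.3847 -0.3615] 0.0282 0.0798 98 mx 0.087
small scene [ 0.5746 -0.2279] 0.0284 0.0797 110 mx 0.086
small top [ 0.5717 -0.2263] 0.0288 0.0804 132 mx 0.086
medium scene [0.5344 0.2209] 0.0319 0.0938 138 mx 0.1
medium top [0.5324 0.22  ] 0.0319 0.095 152 mx 0.1
tiny scene [0.4801 0.3908] 0.0255 0.0639 93 mx 0.071
tiny top [0.4773 0.3909] 0.0264 0.0647 120 mx 0.071
bottle 324 [0.453 0.24  0.079] [0.431 0.222 0.023] [0.481 0.272 0.114]
reel 268 [ 0.493 -0.185  0.068] [ 0.47  -0.208  0.021] [ 0.516 -0.162  0.073]
stand 1515 [0.599 0.008 0.161] [ 0.541 -0.073  0.02 ] [0.678 0.08  0.204]
meter 1344 [ 0.421 -0.002  0.033] [ 0.378 -0.073  0.02 ] [0.465 0.069 0.044]
```

Call:
{"fn": "carry_out", "kwargs": {
  "plan": [
    [32, -25, 0, 0, 0, 0, 0],
    [32, -25, 0, 0, 0, 0, 0],
    [32, -25, 0, 0, 0, 0, 0],
    [32, -25, 0, 0, 0, 0, 0],
    [32, -25, 0, 0, 0, 0, 0],
    [32, -25, 0, 0, 0, 0, 0],
    [32, -25, 0, 0, 0, 0, 0],
    [32, -25, 0, 0, 0, 0, 0],
    [32, -25, 0, 0, 0, 0, 0],
    [32, -25, 0, 0, 0, 0, 0],
    [30, -21, 0, 0, 0, 0, 0],
    [0, 0, 0, 0, 0, 0, 0]
  ],
  "squeeze": 20
}}

```text
time: 1.1
position: [0.5376, 0.2167, 0.4037]
eef_rot: [0.001, 0.18, 0.984, -0.001]
force: [-0.4, -1.3, 0.1]
grip_width: 0.0854
grasp_force: 0.0
```

Call:
{"fn": "carry_out", "kwargs": {
  "plan": [
    [0, 0, 0, 0, 0, 0, 0],
    [0, 0, -30, 0, 0, 0, 0],
    [0, 0, -35, 0, 0, 0, 0],
    [0, 0, -15, 0, 0, 0, 0],
    [0, 0, 0, 0, 0, 0, 0],
    [0, 0, 0, 0, 0, 0, 0]
  ]
}}

```text
time: 1.6
position: [0.5325, 0.2219, 0.3245]
eef_rot: [-0.001, 0.177, 0.984, -0.0]
force: [-0.2, -0.3, 1.3]
grip_width: 0.0857
grasp_force: 0.0
```

Call:
{"fn": "carry_out", "kwargs": {
  "plan": [
    [1, -1, -20, 0, 0, 0, 0],
    [0, 0, -25, 0, 0, 0, 0],
    [0, 0, -20, 0, 0, 0, 0],
    [0, 0, -15, 0, 0, 0, 0],
    [0, 0, -8, 0, 0, 0, 0],
    [0, 0, 0, 0, 0, 0, 0],
    [0, 0, 0, 0, 0, 0, 0]
  ]
}}

```text
time: 2.18
position: [0.5347, 0.2204, 0.2381]
eef_rot: [0.001, 0.177, 0.984, 0.0]
force: [0.1, -0.2, -0.3]
grip_width: 0.0854
grasp_force: 0.0
```

```bash
python3 - <<'E'
from h import *
a=[]
for n,(u,v) in {'scene':(400,205),'top':(240,200)}.items():
    d=get_image(n); i=d['img'][v-60:v+60,u-65:u+65,::-1]; a.append(cv2.resize(i,None,fx=3,fy=3,interpolation=2))
cv2.imwrite('pics/m1.png',np.hstack(a)); print(robot.get_state()['position'])
E
```

```text
[0.53488136 0.22027907 0.23848982]
```

View pics/m1.png

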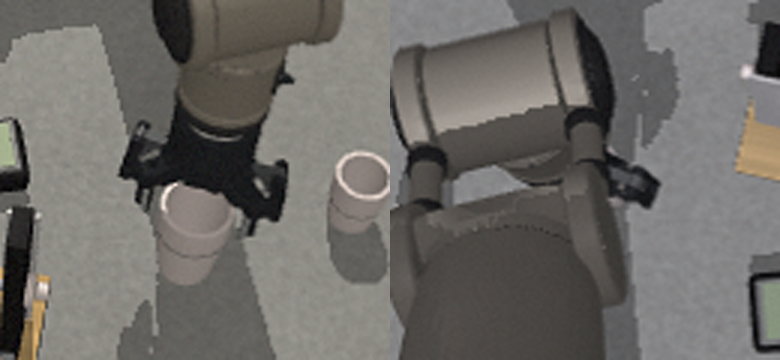

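The crop shows the open fingers astride the medium pot's rim (rim at about (197,200) in the left crop), clear of the bottle.

Call:
{"fn": "carry_out", "kwargs": {
  "plan": [
    [0, 0, 0, 0, 0, 0, 60],
    [0, 0, 0, 0, 0, 0, 90],
    [0, 0, 0, 0, 0, 0, 120],
    [0, 0, 0, 0, 0, 0, 150],
    [0, 0, 0, 0, 0, 0, 150],
    [0, 0, 0, 0, 0, 0, 150]
  ],
  "squeeze": 25
}}

```text
time: 2.78
position: [0.5348, 0.2201, 0.2383]
eef_rot: [0.001, 0.177, 0.984, 0.001]
force: [0.1, 0.8, 5.0]
grip_width: 0.0685
grasp_force: 27.3
```

Call:
{"fn": "carry_out", "kwargs": {
  "plan": [
    [0, 0, 5, 0, 0, 0, 150],
    [0, 0, 15, 0, 0, 0, 150],
    [0, 0, 25, 0, 0, 0, 150],
    [0, 0, 30, 0, 0, 0, 150],
    [0, 0, 30, 0, 0, 0, 150],
    [0, 0, 30, 0, 0, 0, 150],
    [0, 0, 25, 0, 0, 0, 150],
    [0, 0, 10, 0, 0, 0, 150],
    [0, 0, 0, 0, 0, 0, 150],
    [0, 0, 0, 0, 0, 0, 150]
  ]
}}

```text
time: 3.62
position: [0.5341, 0.2199, 0.406]
eef_rot: [-0.0, 0.177, 0.984, -0.0]
force: [-0.7, -0.7, -2.2]
grip_width: 0.0681
grasp_force: 28.6
```

Call:
{"fn": "carry_out", "kwargs": {
  "plan": [
    [-7, -14, 0, 0, 0, 0, 150],
    [-14, -28, 0, 0, 0, 0, 150],
    [-16, -34, 0, 0, 0, 0, 150],
    [-16, -34, 0, 0, 0, 0, 150],
    [-16, -34, 0, 0, 0, 0, 150],
    [-16, -34, 0, 0, 0, 0, 150],
    [-12, -34, 0, 0, 0, 0, 150],
    [-6, -34, 0, 0, 0, 0, 150],
    [0, -34, 0, 0, 0, 0, 150],
    [2, -34, 0, 0, 0, 0, 150],
    [4, -34, 0, 0, 0, 0, 150],
    [4, -34, 0, 0, 0, 0, 150]
  ]
}}

```text
time: 4.62
position: [0.4407, -0.1636, 0.4046]
eef_rot: [-0.002, 0.178, 0.984, 0.001]
force: [1.4, -0.4, -0.4]
grip_width: 0.068
grasp_force: 28.7
```

Call:
{"fn": "carry_out", "kwargs": {
  "plan": [
    [4, -34, 0, 0, 0, 0, 150],
    [4, -34, 0, 0, 0, 0, 150],
    [4, -34, 0, 0, 0, 0, 150],
    [4, -34, 0, 0, 0, 0, 150],
    [4, -34, 0, 0, 0, 0, 150],
    [4, -34, 0, 0, 0, 0, 150],
    [3, -25, 0, 0, 0, 0, 150],
    [2, -16, 0, 0, 0, 0, 150],
    [0, 0, 0, 0, 0, 0, 150],
    [0, 0, 0, 0, 0, 0, 150],
    [0, 0, 0, 0, 0, 0, 150]
  ]
}}

```text
time: 5.53
position: [0.4703, -0.4063, 0.4049]
eef_rot: [-0.001, 0.177, 0.984, 0.001]
force: [0.1, -0.5, -0.1]
grip_width: 0.0682
grasp_force: 28.7
```

Call:
{"fn": "carry_out", "kwargs": {
  "plan": [
    [-3, 5, -15, 0, 0, 0, 150],
    [-4, 4, -20, 0, 0, 0, 150],
    [0, 0, -10, 0, 0, 0, 150],
    [0, 0, 0, 0, 0, 0, 150],
    [0, 0, 0, 0, 0, 0, 150],
    [0, 0, 0, 0, 0, 0, 150]
  ]
}}

```text
time: 6.03
position: [0.4638, -0.398, 0.3628]
eef_rot: [0.001, 0.177, 0.984, -0.0]
force: [-0.2, -0.3, 0.3]
grip_width: 0.0677
grasp_force: 28.8
```

```bash
python3 - <<'E'
from h import *
s=robot.get_state(); p=s['position']; print(p)
for n,(u,v) in {'scene':(180,200),'top':(470,227)}.items():
    d=get_image(n);P,_=world(d); i=d['img']
    print(n,'held',[np.round(x,4) for x in rim(P,p[:2],p[2]-.1433,.034)],'big',[np.round(x,4) for x in rim(P,p[:2],.11,.037)])
    if n=='scene': cv2.imwrite('pics/m2.png',cv2.resize(i[120:260,110:260,::-1],None,fx=4,fy=4,interpolation=2))
E
```

```text
[ 0.46376779 -0.3980462   0.36278403]
scene held [array([ 0.4612, -0.3954]), np.float64(0.0337), np.float64(0.2192), np.int64(69)] big [array([ 0.4639, -0.3974]), np.float64(0.0347), np.float64(0.1096), np.int64(100)]
top held [array([ 0.4499, -0.3563]), np.float64(0.0162), np.float64(0.2192), np.int64(15)] big [array([ 0.461 , -0.3947]), np.float64(0.0345), np.float64(0.1096), np.int64(86)]
```

View pics/m2.png

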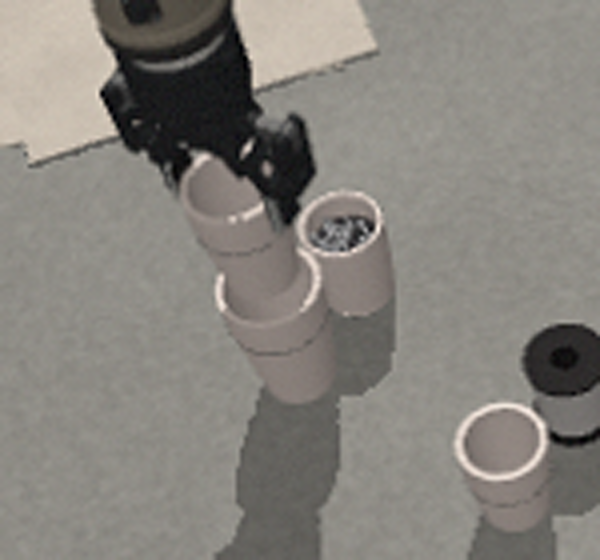

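The picture shows the medium pot upright in the jaws, rim at (222,190), over the big pot's mouth at (268,285), not touching it.

Call:
{"fn": "carry_out", "kwargs": {
  "plan": [
    [0, 0, -10, 0, 0, 0, 150],
    [0, 0, -18, 0, 0, 0, 150],
    [0, 0, -15, 0, 0, 0, 150],
    [0, 0, -10, 0, 0, 0, 150],
    [0, 0, -7, 0, 0, 0, 150],
    [0, 0, -3, 0, 0, 0, 150],
    [0, 0, 0, 0, 0, 0, 150],
    [0, 0, 0, 0, 0, 0, 150]
  ]
}}

```text
time: 6.8
position: [0.4635, -0.3982, 0.2992]
eef_rot: [0.0, 0.177, 0.984, -0.0]
force: [-0.3, -0.5, -0.8]
grip_width: 0.0681
grasp_force: 28.8
```

Call:
{"fn": "carry_out", "kwargs": {
  "plan": [
    [0, 0, -1, 0, 0, 0, 150],
    [0, 0, -1, 0, 0, 0, 150],
    [0, 0, -1, 0, 0, 0, 150],
    [0, 0, -1, 0, 0, 0, 150],
    [0, 0, -1, 0, 0, 0, 150],
    [0, 0, 0, 0, 0, 0, 150]
  ]
}}

```text
time: 7.3
position: [0.4633, -0.398, 0.2936]
eef_rot: [-0.0, 0.177, 0.984, 0.0]
force: [0.3, 0.5, -0.6]
grip_width: 0.0681
grasp_force: 28.8
```

Call:
{"fn": "carry_out", "kwargs": {
  "plan": [
    [0, 0, -1, 0, 0, 0, 150],
    [0, 0, -1, 0, 0, 0, 150],
    [0, 0, -1, 0, 0, 0, 150],
    [0, 0, 0, 0, 0, 0, 150],
    [0, 0, 0, 0, 0, 0, 150]
  ]
}}

```text
time: 7.72
position: [0.4634, -0.3981, 0.2909]
eef_rot: [0.0, 0.177, 0.984, -0.0]
force: [-0.2, 0.6, 1.6]
grip_width: 0.0683
grasp_force: 28.9
```

Call:
{"fn": "carry_out", "kwargs": {
  "plan": [
    [0, 0, -1, 0, 0, 0, 150],
    [0, 0, -1, 0, 0, 0, 150],
    [0, 0, 0, 0, 0, 0, 150],
    [0, 0, 0, 0, 0, 0, 150]
  ]
}}

```text
time: 8.05
position: [0.4635, -0.3981, 0.289]
eef_rot: [0.0, 0.177, 0.984, -0.0]
force: [1.2, -0.1, 4.0]
grip_width: 0.0683
grasp_force: 29.2
```

Call:
{"fn": "carry_out", "kwargs": {
  "plan": [
    [0, 0, -1, 0, 0, 0, 150],
    [0, 0, 0, 0, 0, 0, 150],
    [0, 0, 0, 0, 0, 0, 150],
    [0, 0, 0, 0, 0, 0, 150]
  ]
}}

```text
time: 8.38
position: [0.4634, -0.3981, 0.288]
eef_rot: [0.0, 0.177, 0.984, -0.0]
force: [1.4, 0.1, 4.4]
grip_width: 0.068
grasp_force: 29.3
```

```bash
python3 - <<'E'
from h import *
p=None
for k in range(4):
    s=robot.get_state(); p=s['position']; print(p.round(4),s['force'].round(2),s['wrist_torque'].round(2))
    d=get_image('scene')
P,_=world(d)
print('held',[np.round(x,4) for x in rim(P,p[:2],.144,.034)],'big',[np.round(x,4) for x in rim(P,p[:2],.11,.037,.004)])
cv2.imwrite('pics/m3.png',cv2.resize(d['img'][140:240,130:230,::-1],None,fx=6,fy=6,interpolation=2))
E
```

```text
[ 0.4634 -0.3981  0.288 ] [1.39 0.1  4.39] [ 0.08 -0.16 -0.01]
[ 0.4635 -0.3981  0.2881] [2.23 0.63 4.98] [-0.06 -0.13  0.03]
[ 0.4635 -0.3981  0.2881] [0.93 0.42 4.86] [ 0.02 -0.18 -0.01]
[ 0.4635 -0.3981  0.288 ] [0.42 0.01 5.26] [ 0.02 -0.14 -0.01]
held [array([ 0.4616, -0.3967]), np.float64(0.0336), np.float64(0.1444), np.int64(79)] big [array([ 0.4658, -0.3977]), np.float64(0.0323), np.float64(0.1105), np.int64(75)]
```

View pics/m3.png

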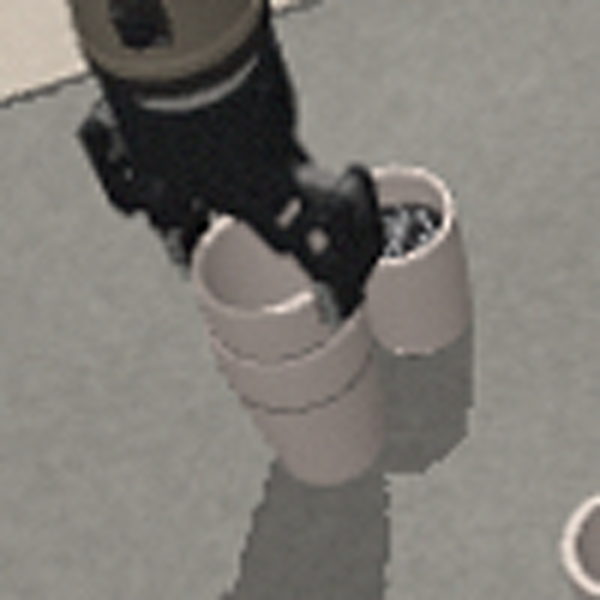

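The line of the medium pot sits just at the big pot's rim (about (290,365)), with 4.9 N and its rim 34.5 mm above. A hair more, then release.

Call:
{"fn": "carry_out", "kwargs": {
  "plan": [
    [0, 0, -0.6, 0, 0, 0, 150],
    [0, 0, 0, 0, 0, 0, 150],
    [0, 0, 0, 0, 0, 0, 150],
    [0, 0, 0, 0, 0, 0, 0],
    [0, 0, 0, 0, 0, 0, 0],
    [0, 0, 0, 0, 0, 0, 0],
    [0, 0, 0, 0, 0, 0, 0]
  ]
}}

```text
time: 9.17
position: [0.4632, -0.3979, 0.2865]
eef_rot: [-0.001, 0.177, 0.984, 0.0]
force: [0.7, -0.4, -0.9]
grip_width: 0.0852
grasp_force: 0.0
```

Call:
{"fn": "carry_out", "kwargs": {
  "plan": [
    [0, 0, 5, 0, 0, 0, 0],
    [0, 0, 15, 0, 0, 0, 0],
    [0, 0, 25, 0, 0, 0, 0],
    [0, 0, 30, 0, 0, 0, 0],
    [15, 23, 20, 0, 0, 0, 0],
    [20, 30, 10, 0, 0, 0, 0],
    [22, 34, 0, 0, 0, 0, 0],
    [22, 34, 0, 0, 0, 0, 0],
    [18, 28, 0, 0, 0, 0, 0],
    [12, 21, 0, 0, 0, 0, 0],
    [0, 0, 0, 0, 0, 0, 0],
    [0, 0, 0, 0, 0, 0, 0]
  ]
}}

```text
time: 10.17
position: [0.5728, -0.2268, 0.3923]
eef_rot: [-0.0, 0.176, 0.984, -0.0]
force: [-0.6, -0.6, -0.2]
grip_width: 0.0851
grasp_force: 0.0
```

```bash
python3 - <<'E'
from h import *
s=robot.get_state(); p=s['position']; print(p.round(4))
for n in('scene','top'):
    d=get_image(n);P,_=world(d)
    for k,c,z,r in(('med',(.463,-.397),.144,.032),('big',(.463,-.397),.11,.037),('small',(.573,-.227),.08,.029)):
        print(n,k,[np.round(x,4) for x in rim(P,c,z,r,.005)])
E
```

```text
[ 0.5728 -0.2268  0.3923]
scene med [array([ 0.4635, -0.3979]), np.float64(0.0318), np.float64(0.144), np.int64(116)]
scene big [array([ 0.4658, -0.3969]), np.float64(0.0325), np.float64(0.1095), np.int64(101)]
scene small [array([ 0.574, -0.228]), np.float64(0.0285), np.float64(0.0793), np.int64(113)]
top med [array([ 0.4614, -0.3964]), np.float64(0.0318), np.float64(0.144), np.int64(78)]
top big [array([ 0.4599, -0.3931]), np.float64(0.0335), np.float64(0.1103), np.int64(44)]
top small [array([ 0.5802, -0.2148]), np.float64(0.0164), np.float64(0.0805), np.int64(20)]
```

Call:
{"fn": "carry_out", "kwargs": {
  "plan": [
    [0, 0, -15, 0, 0, 0, 0],
    [0, 0, -30, 0, 0, 0, 0],
    [0, 0, -30, 0, 0, 0, 0],
    [0, 0, -30, 0, 0, 0, 0],
    [0, 0, -25, 0, 0, 0, 0],
    [0, 0, -20, 0, 0, 0, 0],
    [0, 0, -12, 0, 0, 0, 0],
    [0, 0, -6, 0, 0, 0, 0],
    [0, 0, 0, 0, 0, 0, 0],
    [0, 0, 0, 0, 0, 0, 0],
    [0, 0, 0, 0, 0, 0, 0]
  ]
}}

```text
time: 11.18
position: [0.5727, -0.2286, 0.2257]
eef_rot: [0.001, 0.178, 0.984, -0.0]
force: [-0.2, 0.1, -0.6]
grip_width: 0.0854
grasp_force: 0.0
```

Call:
{"fn": "carry_out", "kwargs": {
  "plan": [
    [0, 1, -2, 0, 0, 0, 0],
    [0, 0, 0, 0, 0, 0, 0],
    [0, 0, 0, 0, 0, 0, 60],
    [0, 0, 0, 0, 0, 0, 90],
    [0, 0, 0, 0, 0, 0, 120],
    [0, 0, 0, 0, 0, 0, 150],
    [0, 0, 0, 0, 0, 0, 150],
    [0, 0, 0, 0, 0, 0, 150],
    [0, 0, 0, 0, 0, 0, 150]
  ]
}}

```text
time: 11.93
position: [0.5726, -0.227, 0.2228]
eef_rot: [0.001, 0.177, 0.984, -0.0]
force: [-0.2, 1.2, 6.0]
grip_width: 0.0623
grasp_force: 27.9
```

Call:
{"fn": "carry_out", "kwargs": {
  "plan": [
    [0, 0, 5, 0, 0, 0, 150],
    [0, 0, 15, 0, 0, 0, 150],
    [0, 0, 25, 0, 0, 0, 150],
    [0, 0, 30, 0, 0, 0, 150],
    [0, 0, 30, 0, 0, 0, 150],
    [0, 0, 30, 0, 0, 0, 150],
    [0, 0, 25, 0, 0, 0, 150],
    [0, 0, 10, 0, 0, 0, 150],
    [0, 0, 0, 0, 0, 0, 150],
    [0, 0, 0, 0, 0, 0, 150]
  ]
}}

```text
time: 12.77
position: [0.5721, -0.227, 0.3911]
eef_rot: [-0.001, 0.177, 0.984, 0.0]
force: [0.8, -0.1, -0.9]
grip_width: 0.062
grasp_force: 27.6
```

Call:
{"fn": "carry_out", "kwargs": {
  "plan": [
    [-8, -12, 0, 0, 0, 0, 150],
    [-16, -24, 0, 0, 0, 0, 150],
    [-20, -32, 0, 0, 0, 0, 150],
    [-20, -32, 0, 0, 0, 0, 150],
    [-18, -28, 0, 0, 0, 0, 150],
    [-15, -22, 0, 0, 0, 0, 150],
    [-9, -14, 0, 0, 0, 0, 150],
    [-4, -6, 0, 0, 0, 0, 150],
    [0, 0, 0, 0, 0, 0, 150],
    [0, 0, 0, 0, 0, 0, 150],
    [0, 0, 0, 0, 0, 0, 150]
  ]
}}

```text
time: 13.68
position: [0.4629, -0.3962, 0.3915]
eef_rot: [-0.0, 0.177, 0.984, 0.001]
force: [-0.4, -0.0, -0.7]
grip_width: 0.062
grasp_force: 27.6
```

Call:
{"fn": "carry_out", "kwargs": {
  "plan": [
    [-1, -1, -8, 0, 0, 0, 150],
    [0, 0, -16, 0, 0, 0, 150],
    [0, 0, -16, 0, 0, 0, 150],
    [0, 0, -12, 0, 0, 0, 150],
    [0, 0, -6, 0, 0, 0, 150],
    [0, 0, -3, 0, 0, 0, 150],
    [0, 0, 0, 0, 0, 0, 150],
    [0, 0, 0, 0, 0, 0, 150]
  ]
}}

```text
time: 14.35
position: [0.4617, -0.3979, 0.3316]
eef_rot: [0.0, 0.177, 0.984, -0.0]
force: [-0.0, 0.7, -0.2]
grip_width: 0.0619
grasp_force: 27.6
```

Call:
{"fn": "carry_out", "kwargs": {
  "plan": [
    [0, 0, -1, 0, 0, 0, 150],
    [0, 0, -1, 0, 0, 0, 150],
    [0, 0, -1, 0, 0, 0, 150],
    [0, 0, 0, 0, 0, 0, 150],
    [0, 0, 0, 0, 0, 0, 150]
  ]
}}

```text
time: 14.77
position: [0.4613, -0.3981, 0.3282]
eef_rot: [0.0, 0.178, 0.984, 0.0]
force: [0.9, 0.7, -0.3]
grip_width: 0.0624
grasp_force: 27.6
```

Call:
{"fn": "carry_out", "kwargs": {
  "plan": [
    [0.8, 0.8, 0, 0, 0, 0, 150],
    [0, 0, -1, 0, 0, 0, 150],
    [0, 0, -1, 0, 0, 0, 150],
    [0, 0, -1, 0, 0, 0, 150],
    [0, 0, -1, 0, 0, 0, 150],
    [0, 0, 0, 0, 0, 0, 150],
    [0, 0, 0, 0, 0, 0, 150]
  ]
}}

```text
time: 15.35
position: [0.4622, -0.3973, 0.3242]
eef_rot: [0.0, 0.177, 0.984, -0.0]
force: [0.2, 0.4, 1.4]
grip_width: 0.0623
grasp_force: 27.8
```

Call:
{"fn": "carry_out", "kwargs": {
  "plan": [
    [0, 0, -1, 0, 0, 0, 150],
    [0, 0, -1, 0, 0, 0, 150],
    [0, 0, 0, 0, 0, 0, 150],
    [0, 0, 0, 0, 0, 0, 150],
    [0, 0, 0, 0, 0, 0, 150]
  ]
}}

```text
time: 15.77
position: [0.4622, -0.3973, 0.3223]
eef_rot: [0.0, 0.177, 0.984, -0.0]
force: [-0.6, 0.8, 4.2]
grip_width: 0.0621
grasp_force: 28.0
```

```bash
cat > chk.py <<'E'
from h import *
import sys
F=[];Z=[]
for k in range(4):
    d=get_image('scene'); s=robot.get_state(); F.append(s['force']);Z.append(s['position'])
print(np.mean(Z,0).round(4),np.mean(F,0).round(2))
P,_=world(d)
for z,r in((.11,.037),(.144,.032),(.178,.029),(.212,.026)): print([np.round(x,4) for x in rim(P,(.4635,-.3975),z,r,.005)])
E
python3 chk.py
```

```text
[ 0.4622 -0.3973  0.3223] [0.4  0.16 4.49]
[array([ 0.4637, -0.3978]), np.float64(0.0346), np.float64(0.1103), np.int64(68)]
[array([ 0.466, -0.397]), np.float64(0.0296), np.float64(0.144), np.int64(86)]
[array([ 0.4626, -0.3969]), np.float64(0.0307), np.float64(0.1786), np.int64(76)]
[array([ 0.4589, -0.4011]), np.float64(0.0445), np.float64(0.2107), np.int64(13)]
```

Call:
{"fn": "carry_out", "kwargs": {
  "plan": [
    [0, 0, -0.8, 0, 0, 0, 150],
    [0, 0, 0, 0, 0, 0, 150],
    [0, 0, 0, 0, 0, 0, 150],
    [0, 0, 0, 0, 0, 0, 150]
  ]
}}

```text
time: 16.3
position: [0.4622, -0.3973, 0.3215]
eef_rot: [0.0, 0.177, 0.984, -0.0]
force: [0.7, 0.2, 4.3]
grip_width: 0.0622
grasp_force: 28.1
```

```bash
python3 chk.py
```

```text
[ 0.4622 -0.3973  0.3215] [1.03 0.34 5.45]
[array([ 0.4638, -0.3982]), np.float64(0.0345), np.float64(0.1094), np.int64(77)]
[array([ 0.4658, -0.3974]), np.float64(0.0298), np.float64(0.144), np.int64(85)]
[array([ 0.4629, -0.3968]), np.float64(0.0297), np.float64(0.1785), np.int64(80)]
[array([ 0.4473, -0.3966]), np.float64(0.0449), np.float64(0.2094), np.int64(11)]
```

Call:
{"fn": "carry_out", "kwargs": {
  "plan": [
    [0, 0, 0, 0, 0, 0, 0],
    [0, 0, 0, 0, 0, 0, 0],
    [0, 0, 0, 0, 0, 0, 0],
    [0, 0, 5, 0, 0, 0, 0],
    [0, 0, 15, 0, 0, 0, 0],
    [0, 0, 25, 0, 0, 0, 0],
    [0, 0, 25, 0, 0, 0, 0],
    [0, 15, 15, 0, 0, 0, 0],
    [0, 30, 5, 0, 0, 0, 0],
    [0, 36, 0, 0, 0, 0, 0],
    [0, 36, 0, 0, 0, 0, 0],
    [0, 36, 0, 0, 0, 0, 0]
  ]
}}

```text
time: 17.5
position: [0.4617, -0.2429, 0.4116]
eef_rot: [0.0, 0.178, 0.984, 0.0]
force: [1.5, 1.0, -0.6]
grip_width: 0.0854
grasp_force: 0.0
```

Call:
{"fn": "carry_out", "kwargs": {
  "plan": [
    [0, 36, 0, 0, 0, 0, 0],
    [0, 36, 0, 0, 0, 0, 0],
    [0, 36, 0, 0, 0, 0, 0],
    [0, 36, 0, 0, 0, 0, 0],
    [0, 36, 0, 0, 0, 0, 0],
    [0, 36, 0, 0, 0, 0, 0],
    [0, 36, 0, 0, 0, 0, 0],
    [0, 36, 0, 0, 0, 0, 0],
    [0, 36, 0, 0, 0, 0, 0],
    [0, 36, 0, 0, 0, 0, 0],
    [2, 36, 0, 0, 0, 0, 0],
    [2, 36, 0, 0, 0, 0, 0]
  ]
}}

```text
time: 18.5
position: [0.4657, 0.1895, 0.4117]
eef_rot: [0.0, 0.177, 0.984, 0.0]
force: [0.9, -0.0, 0.5]
grip_width: 0.0852
grasp_force: 0.0
```

Call:
{"fn": "carry_out", "kwargs": {
  "plan": [
    [3, 36, 0, 0, 0, 0, 0],
    [3, 36, 0, 0, 0, 0, 0],
    [3, 36, 0, 0, 0, 0, 0],
    [2, 36, 0, 0, 0, 0, 0],
    [1, 25, 0, 0, 0, 0, 0],
    [0, 22, 0, 0, 0, 0, 0],
    [0, 12, 0, 0, 0, 0, 0],
    [0, 0, 0, 0, 0, 0, 0],
    [0, 0, 0, 0, 0, 0, 0],
    [0, 0, 0, 0, 0, 0, 0]
  ]
}}

```text
time: 19.33
position: [0.4783, 0.3896, 0.4114]
eef_rot: [-0.0, 0.178, 0.984, -0.0]
force: [-0.1, -0.8, -0.9]
grip_width: 0.0855
grasp_force: 0.0
```

```bash
python3 chk.py; python3 - <<'E'
from h import *
for n in('scene','top'):
    P,_=world(get_image(n)); print(n,[np.round(x,4) for x in rim(P,(.4787,.391),.065,.026,.005)],[np.round(x,4) for x in rim(P,(.463,-.397),.178,.029,.005)])
E
```

```text
[0.4784 0.3895 0.4117] [ 0.15 -0.57 -0.36]
[array([ 0.4638, -0.398 ]), np.float64(0.0346), np.float64(0.11), np.int64(76)]
[array([ 0.4663, -0.3966]), np.float64(0.0297), np.float64(0.1437), np.int64(110)]
[array([ 0.4637, -0.3976]), np.float64(0.0294), np.float64(0.1783), np.int64(131)]
[array([ 0.4635, -0.3975]), np.int64(0), np.int64(0), np.int64(0)]
scene [array([0.4801, 0.3911]), np.float64(0.0255), np.float64(0.0643), np.int64(79)] [array([ 0.4636, -0.3978]), np.float64(0.0297), np.float64(0.1783), np.int64(120)]
top [array([0.4775, 0.391 ]), np.float64(0.0262), np.float64(0.0647), np.int64(87)] [array([ 0.4617, -0.3963]), np.float64(0.0287), np.float64(0.1789), np.int64(162)]
```

Call:
{"fn": "carry_out", "kwargs": {
  "plan": [
    [0, 1, -15, 0, 0, 0, 0],
    [0, 0, -30, 0, 0, 0, 0],
    [0, 0, -35, 0, 0, 0, 0],
    [0, 0, -35, 0, 0, 0, 0],
    [0, 0, -30, 0, 0, 0, 0],
    [0, 0, -25, 0, 0, 0, 0],
    [0, 0, -18, 0, 0, 0, 0],
    [0, 0, -10, 0, 0, 0, 0],
    [0, 0, -5, 0, 0, 0, 0],
    [0, 0, 0, 0, 0, 0, 0],
    [0, 0, 0, 0, 0, 0, 0],
    [0, 0, 0, 0, 0, 0, 0]
  ]
}}

```text
time: 20.63
position: [0.4786, 0.392, 0.2099]
eef_rot: [0.001, 0.177, 0.984, 0.001]
force: [0.1, 0.0, 0.2]
grip_width: 0.0858
grasp_force: 0.0
```

Call:
{"fn": "carry_out", "kwargs": {
  "plan": [
    [0, 0, 0, 0, 0, 0, 60],
    [0, 0, 0, 0, 0, 0, 90],
    [0, 0, 0, 0, 0, 0, 120],
    [0, 0, 0, 0, 0, 0, 150],
    [0, 0, 0, 0, 0, 0, 150],
    [0, 0, 0, 0, 0, 0, 150],
    [0, 0, 0, 0, 0, 0, 150]
  ]
}}

```text
time: 21.22
position: [0.4783, 0.3919, 0.2094]
eef_rot: [0.001, 0.177, 0.984, 0.001]
force: [-1.0, 0.2, 6.1]
grip_width: 0.0563
grasp_force: 26.0
```

Call:
{"fn": "carry_out", "kwargs": {
  "plan": [
    [0, 0, 5, 0, 0, 0, 150],
    [0, 0, 15, 0, 0, 0, 150],
    [0, 0, 25, 0, 0, 0, 150],
    [0, 0, 35, 0, 0, 0, 150],
    [0, 0, 35, 0, 0, 0, 150],
    [0, 0, 35, 0, 0, 0, 150],
    [-2, -10, 35, 0, 0, 0, 150],
    [-4, -20, 25, 0, 0, 0, 150],
    [-4, -30, 15, 0, 0, 0, 150],
    [-4, -34, 5, 0, 0, 0, 150],
    [-4, -34, 0, 0, 0, 0, 150],
    [-4, -34, 0, 0, 0, 0, 150]
  ]
}}

```text
time: 22.22
position: [0.4554, 0.2284, 0.439]
eef_rot: [0.001, 0.177, 0.984, 0.0]
force: [0.6, 0.3, -0.3]
grip_width: 0.056
grasp_force: 26.8
```

Call:
{"fn": "carry_out", "kwargs": {
  "plan": [
    [-4, -34, 0, 0, 0, 0, 150],
    [-4, -34, 0, 0, 0, 0, 150],
    [-4, -34, 0, 0, 0, 0, 150],
    [-4, -34, 0, 0, 0, 0, 150],
    [-2, -34, 0, 0, 0, 0, 150],
    [0, -34, 0, 0, 0, 0, 150],
    [0, -34, 0, 0, 0, 0, 150],
    [0, -34, 0, 0, 0, 0, 150],
    [2, -34, 0, 0, 0, 0, 150],
    [3, -34, 0, 0, 0, 0, 150],
    [3, -34, 0, 0, 0, 0, 150],
    [3, -34, 0, 0, 0, 0, 150]
  ]
}}

```text
time: 23.22
position: [0.4487, -0.1799, 0.4386]
eef_rot: [0.0, 0.178, 0.984, 0.0]
force: [0.4, -0.1, -1.0]
grip_width: 0.0563
grasp_force: 26.8
```

Call:
{"fn": "carry_out", "kwargs": {
  "plan": [
    [3, -34, 0, 0, 0, 0, 150],
    [3, -34, 0, 0, 0, 0, 150],
    [3, -34, 0, 0, 0, 0, 150],
    [3, -34, 0, 0, 0, 0, 150],
    [1, -34, 0, 0, 0, 0, 150],
    [0, -22, 0, 0, 0, 0, 150],
    [0, -17, 0, 0, 0, 0, 150],
    [0, -10, 0, 0, 0, 0, 150],
    [0, 0, 0, 0, 0, 0, 150],
    [0, 0, 0, 0, 0, 0, 150],
    [0, 0, 0, 0, 0, 0, 150]
  ]
}}

```text
time: 24.13
position: [0.4623, -0.3962, 0.4385]
eef_rot: [-0.0, 0.177, 0.984, 0.0]
force: [0.5, 0.7, -0.1]
grip_width: 0.0558
grasp_force: 26.8
```

Call:
{"fn": "carry_out", "kwargs": {
  "plan": [
    [0, 0, -8, 0, 0, 0, 150],
    [0, 0, -16, 0, 0, 0, 150],
    [0, 0, -18, 0, 0, 0, 150],
    [0, 0, -14, 0, 0, 0, 150],
    [0, 0, -8, 0, 0, 0, 150],
    [0, 0, -5, 0, 0, 0, 150],
    [0, 0, -3, 0, 0, 0, 150],
    [0, 0, 0, 0, 0, 0, 150],
    [0, 0, 0, 0, 0, 0, 150],
    [0, 0, 0, 0, 0, 0, 150]
  ]
}}

```text
time: 24.97
position: [0.4623, -0.3973, 0.3671]
eef_rot: [0.001, 0.177, 0.984, -0.0]
force: [1.2, 0.6, -0.6]
grip_width: 0.0559
grasp_force: 26.8
```

Call:
{"fn": "carry_out", "kwargs": {
  "plan": [
    [0, 0, -1, 0, 0, 0, 150],
    [0, 0, -1, 0, 0, 0, 150],
    [0, 0, -1, 0, 0, 0, 150],
    [0, 0, -1, 0, 0, 0, 150],
    [0, 0, -1, 0, 0, 0, 150],
    [0, 0, -1, 0, 0, 0, 150],
    [0, 0, 0, 0, 0, 0, 150],
    [0, 0, 0, 0, 0, 0, 150]
  ]
}}

```text
time: 25.63
position: [0.4622, -0.3973, 0.3605]
eef_rot: [0.0, 0.177, 0.984, -0.0]
force: [0.5, 0.1, 2.3]
grip_width: 0.0558
grasp_force: 27.0
```

Call:
{"fn": "carry_out", "kwargs": {
  "plan": [
    [0, 0, -1, 0, 0, 0, 150],
    [0, 0, -1, 0, 0, 0, 150],
    [0, 0, 0, 0, 0, 0, 150],
    [0, 0, 0, 0, 0, 0, 150]
  ]
}}

```text
time: 25.97
position: [0.4622, -0.3973, 0.3586]
eef_rot: [0.0, 0.177, 0.984, -0.0]
force: [1.5, 0.1, 3.1]
grip_width: 0.0561
grasp_force: 27.2
```

```bash
python3 chk.py
```

```text
[ 0.4622 -0.3973  0.3585] [ 0.44 -0.06  4.91]
[array([ 0.4636, -0.3975]), np.float64(0.0345), np.float64(0.1096), np.int64(74)]
[array([ 0.4635, -0.3982]), np.float64(0.0316), np.float64(0.1445), np.int64(73)]
[array([ 0.4648, -0.3969]), np.float64(0.0272), np.float64(0.178), np.int64(84)]
[array([ 0.4622, -0.3966]), np.float64(0.0267), np.float64(0.2122), np.int64(73)]
```

Call:
{"fn": "carry_out", "kwargs": {
  "plan": [
    [0, 0, -0.9, 0, 0, 0, 150],
    [0, 0, 0, 0, 0, 0, 150],
    [0, 0, 0, 0, 0, 0, 150],
    [0, 0, 0, 0, 0, 0, 150]
  ]
}}

```text
time: 26.5
position: [0.4621, -0.3973, 0.3575]
eef_rot: [0.0, 0.177, 0.984, -0.0]
force: [-0.1, 0.3, 5.8]
grip_width: 0.0559
grasp_force: 27.2
```

```bash
python3 chk.py
```

```text
[ 0.4621 -0.3973  0.3575] [0.41 0.08 5.22]
[array([ 0.4633, -0.398 ]), np.float64(0.0347), np.float64(0.1096), np.int64(76)]
[array([ 0.4638, -0.3977]), np.float64(0.0309), np.float64(0.1438), np.int64(81)]
[array([ 0.4652, -0.3976]), np.float64(0.0274), np.float64(0.1786), np.int64(78)]
[array([ 0.4631, -0.3969]), np.float64(0.0263), np.float64(0.2121), np.int64(55)]
```

Rim at about 212.5 mm with 5.3 N. Release, withdraw and look.

Call:
{"fn": "carry_out", "kwargs": {
  "plan": [
    [0, 0, 0, 0, 0, 0, 0],
    [0, 0, 0, 0, 0, 0, 0],
    [0, 0, 0, 0, 0, 0, 0],
    [0, 0, 5, 0, 0, 0, 0],
    [0, 0, 15, 0, 0, 0, 0],
    [0, 0, 25, 0, 0, 0, 0],
    [0, 0, 25, 0, 0, 0, 0],
    [0, 20, 15, 0, 0, 0, 0],
    [0, 30, 0, 0, 0, 0, 0],
    [0, 35, 0, 0, 0, 0, 0],
    [0, 35, 0, 0, 0, 0, 0],
    [0, 35, 0, 0, 0, 0, 0]
  ]
}}

```text
time: 27.7
position: [0.4617, -0.2408, 0.4426]
eef_rot: [-0.0, 0.178, 0.984, 0.0]
force: [0.4, 0.9, 0.4]
grip_width: 0.0854
grasp_force: 0.0
```

Call:
{"fn": "carry_out", "kwargs": {
  "plan": [
    [0, 35, 0, 0, 0, 0, 0],
    [0, 35, 0, 0, 0, 0, 0],
    [0, 20, 0, 0, 0, 0, 0],
    [0, 0, 0, 0, 0, 0, 0],
    [0, 0, 0, 0, 0, 0, 0],
    [0, 0, 0, 0, 0, 0, 0]
  ]
}}

```text
time: 28.2
position: [0.4622, -0.1528, 0.4426]
eef_rot: [0.0, 0.177, 0.984, -0.0]
force: [0.2, -0.7, 0.3]
grip_width: 0.0851
grasp_force: 0.0
```

```bash
python3 chk.py; python3 - <<'E'
from h import *
a=[]
for n,(u,v) in {'scene':(185,175),'top':(465,235)}.items():
    d=get_image(n);P,_=world(d); a.append(cv2.resize(d['img'][v-55:v+55,u-40:u+40,::-1],None,fx=5,fy=5,interpolation=2))
    print(n,[np.round(x,4) for x in rim(P,(.463,-.397),.212,.026,.005)],'screw',[np.round(x,4) for x in rim(P,(.386,-.3625),.08,.029,.005)])
cv2.imwrite('pics/m4.png',np.hstack(a))
E
```

```text
[ 0.4622 -0.1533  0.4423] [ 0.43 -0.28 -0.59]
[array([ 0.4637, -0.3978]), np.float64(0.0346), np.float64(0.1101), np.int64(77)]
[array([ 0.4632, -0.3986]), np.float64(0.0316), np.float64(0.1439), np.int64(74)]
[array([ 0.4645, -0.3965]), np.float64(0.0275), np.float64(0.1786), np.int64(92)]
[array([ 0.4632, -0.397 ]), np.float64(0.0259), np.float64(0.2128), np.int64(118)]
scene [array([ 0.4634, -0.3973]), np.float64(0.0262), np.float64(0.2115), np.int64(114)] screw [array([ 0.3865, -0.3627]), np.float64(0.0293), np.float64(0.0798), np.int64(95)]
top [array([ 0.4601, -0.3968]), np.float64(0.0255), np.float64(0.2134), np.int64(151)] screw [array([ 0.3848, -0.3625]), np.float64(0.0274), np.float64(0.0805), np.int64(56)]
```

View pics/m4.png

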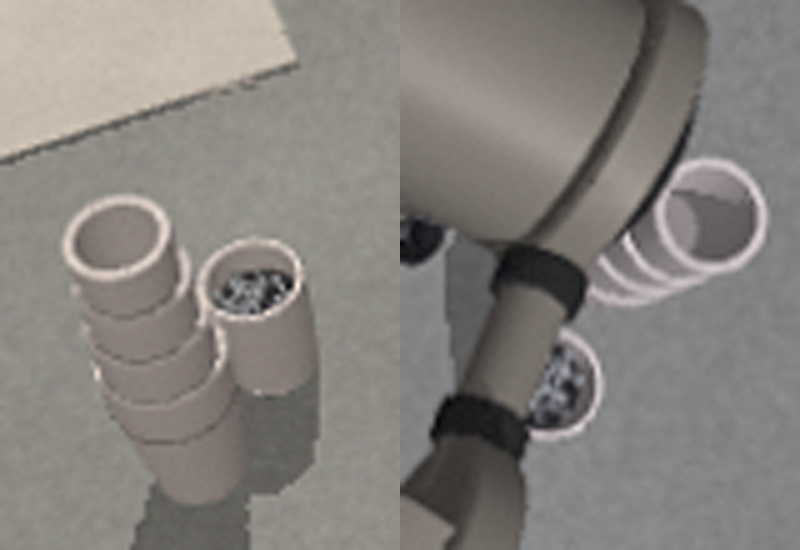

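The picture shows all four pots nested upright in one stack: tiny rim at (118,238), each line at the next rim, and the screw pot at (252,280) where it was. The rims are at 110, 144, 178.5 and 212.5 mm against 110, 144, 178 and 212 wanted.

```bash
python3 -c "
from station import robot
print(robot.close_job())"
```

```text
the job is handed in; nothing more can be done
None
```

All three pots are nested in the big pot in the order asked, each pressed with about 5 N until its line was within about 0.5 mm of level by camera; the big pot and screw pot measured unmoved, and the job is handed in at about 28 s, with no verdict returned.

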